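# Clear broken glass off the balance and check it with the weight

## Robot

A 7-joint arm with a two-finger parallel gripper is mounted at the origin on a cart in front of the work surface, level with it; the furniture and walls round the work are solid. World frame = base frame: x ahead of the robot, y to its left, z up, the work surface at z = 0. Lengths are in mm, angles in rad, forces in N, time in s.
With the tool pointing down it reaches from about 400 to 875 mm from the base axis. Payload 6.5 kg.
Tool frame: the origin (TCP) lies between the finger pads; the fingertips stand arm.finger_overhang ahead of it and the grasp point (between the pads) lies 11 mm behind it (arm.finger_overhang is the distance from the TCP to the fingertips, in mm); y points along the fingers, x is the direction in which the jaws open and shut, and the axes are right-handed (so a half turn about y gives the same grasp; the last joint's range is limited). The gripper opens to 88 mm and grips with 3 to 60 N. Pads are 18 mm wide; open, the fingers measure 123 mm over their backs; the gripper's body (75 mm by 187 mm) begins 45 mm behind the grasp point.
Start: joints at [-1.279, 0.536, -0.004, 1.538, 0.003, 1.067, -0.071], TCP at [227.634, 608.829, 246.716] pointing down, gripper open.
Joint ranges: [-2.7, 2.7], [-0.37, 2.16], [-1.27, 1.26], [0.24, 2.4], [-1.31, 4.45], [0.19, 1.91], [-2.76, 2.76]. Speed limits (rad/s): [2.39, 2.39, 3.14, 3.14, 3.14, 3.14, 3.14].

## Interface

Orientations are given as a unit quaternion [x, y, z, w].
In Python, from workcell import arm gives the robot as it stands.
- The arm moves only by the shell command python3 -m pendant 'ROWS' [FORCE]. ROWS is JSON, a list of rows, each an object of numbers: "tx", "ty", "tz": the shift along the tool's x, y, z in m; "rx", "ry", "rz": the turn, a rotation vector about the tool's x, y, z in rad; "hand": the opening, from 0 (shut) to 1 (fully open). A call has 1 to 20 rows; each row shifts and turns the commanded pose from where the row before left it, along the tool's axes as they then stand; what a row does not reach is not made up. A row lasts 1/12 s, in which the tool goes at most 41.7 mm and 7.16 degrees, less where a joint would pass 70% of its speed; a pose out of reach is approached as far as the arm can. A call is refused whole if a number of a shift passes 0.0417 or a number of a turn 0.125, either way. A call with a gripper value outside its range is refused whole. The fingers move at their own pace and stop on an object; FORCE is the grip in N (left out, the last holds). Time passes only in rows, so rows that do not move let the fingers close. It gives the time, the measured TCP pose, the force and the opening at its end, in the units of the state.
- arm.read_state(): the state, without advancing time (a new reading comes with each control period).
- arm.snapshot(name): name is "scene" or "top" or "wrist"; returns the picture (480x640x3 uint8, red, green, blue); there is no depth.
- arm.camera_model(name): a dict with "K" (3x3 intrinsics, pixels), "k1" (the pictures are not rectified: a ray, as slopes to the right and down, at radius r is drawn at 1 + k1 r^2 times it, then the intrinsics apply), "world_to_cam" (4x4, takes a point from world to camera coordinates); the wrist camera has in their place "tool_from_camera" (4x4, takes a point from camera to tool coordinates, whose origin is the TCP and whose axes are the tool frame's). Camera axes: x right, y up, looking along -z (the intrinsics and any distortion apply to the point x, -y, -z); pixel columns grow to the right and rows downward; lengths in mm; the calibration is good to about 2 mm. A picture is of the moment at which its call begins: read the wrist's pose just before it. camera_model takes no time and is no camera call.
- arm.finish_job(): hands the job in, once; it reports no verdict.
The state is a dict: "t": time; "joints": joint angles; "joint_vel": joint speeds; "tau": joint torques, N m; "tool_pos": TCP position; "orientation": TCP orientation; "force": force on the tool from outside, world axes, zero at the start; "ft_torque": the same for the moment, N m; "opening": finger opening in mm.
Only numpy, scipy, OpenCV 4.12 (cv2) and the standard library are available. Lean on these libraries where they do the work, as an engineer would, in place of code of your own. Each camera call takes 0.05 s, during which the arm holds its last target. There are 200 camera calls.

## Task

A glass plate has broken on the pan of the balance. Take the scraper block by its black grip and wipe all five pieces of glass off the pan into the blue waste tray standing against the balance's side, never touching the glass with the gripper and never pressing the sprung pan right down onto its stop, and stand the scraper back upright on the table. Then set the steel check weight gently, upright, on the ring at the middle of the cleared pan to check the balance, and let go.

Things in the scene. Friction and masses are not known exactly. Their poses are not given: they have to be found in the camera images.
- balance: Grey-white top-loading balance with a large flat steel pan and a dark display panel at its front; housing 236 (its x) x 166 (its y) x 58 mm high, fixed to the table. Origin under the middle of the housing, on the table; x points away from the display to the back, z up. The pan overhangs the housing by 12 mm at either side (y).
- pan (a joint): Sinking of the sprung pan in m: 0 with the pan empty or nearly so, about 0.003 under the check weight, overload stop at 0.008. Stiffness 1.6 N per mm. The pan only sinks straight down; it does not tilt.
- pan_center (a point): Middle of the pan's flat top face, marked by an engraved ring 64 mm across; 72 mm above the table. The pan is 170 mm (x) by 190 mm (y), 4 mm thick, without a rim; axes as the balance's.
- tray: Blue plastic waste tray, loose, open at the top, 230 (its x) x 110 (its y) x 38 mm high, walls and floor 3 mm. It stands lengthwise against the left or the right side (y) of the balance, that side's wall under the overhanging pan edge. Origin: centre of its underside.
- scraper: Scraper (wiping) block standing on its foot: black rubber foot 160 (its x) x 22 (its y) x 14 mm, orange body 164 x 26 mm from z = 14 to 29 mm, black upright grip 100 (x) x 24 (y) mm from z = 36 to 70 mm. Mass about 0.22 kg. Origin: centre of its underside.
- check_weight: Steel check weight, 500 g, 76 mm high: round body 40 mm in diameter up to z = 46 mm, neck 20 mm, round knob 28 mm in diameter from z = 61 to 74 mm. Origin: centre of its underside. It stands in the wooden base.
- weight_base: Wooden base of the check weight, 72 x 72 x 18 mm, with a round recess 46 mm wide and 6 mm deep in its top; fixed, on the other side of the balance from the tray. Origin: centre of its underside.
- glass_0: Piece of broken greenish plate glass, flat, four-cornered, about 31 x 27 mm, 5 mm thick, about 11 g, lying on the pan. Origin: the middle of its underside.
- glass_1: Piece of broken greenish plate glass, flat, four-cornered, about 32 x 32 mm, 5 mm thick, about 11 g, lying on the pan. Origin: the middle of its underside.
- glass_2: Piece of broken greenish plate glass, flat, four-cornered, about 30 x 31 mm, 5 mm thick, about 11 g, lying on the pan. Origin: the middle of its underside.
- glass_3: Piece of broken greenish plate glass, flat, four-cornered, about 18 x 33 mm, 5 mm thick, about 11 g, lying on the pan. Origin: the middle of its underside.
- glass_4: Piece of broken greenish plate glass, flat, four-cornered, about 16 x 27 mm, 5 mm thick, about 11 g, lying on the pan. Origin: the middle of its underside.
Mind the look-alikes: they are no part of the job. There is more than one size of the scraper; the one meant has the size given above.

How it is judged (in metres and radians):
On the way, in this order (a step that is already met when the one before it is completed fails the run):
1. the scraper's foot is brought down onto the pan (z of scraper in the frame of pan_center between -0.01 and 0.006 m and x of scraper in the frame of pan_center between -0.08 and 0.08 m and y of scraper in the frame of pan_center between -0.11 and 0.11 m), for 0.1 s.
2. all five pieces of glass lie in the tray (x of glass_0 in the frame of tray between -0.115 and 0.115 m and y of glass_0 in the frame of tray between -0.055 and 0.055 m and z of glass_0 in the frame of tray between -0.01 and 0.036 m and x of glass_1 in the frame of tray between -0.115 and 0.115 m and y of glass_1 in the frame of tray between -0.055 and 0.055 m and z of glass_1 in the frame of tray between -0.01 and 0.036 m and x of glass_2 in the frame of tray between -0.115 and 0.115 m and y of glass_2 in the frame of tray between -0.055 and 0.055 m and z of glass_2 in the frame of tray between -0.01 and 0.036 m and x of glass_3 in the frame of tray between -0.115 and 0.115 m and y of glass_3 in the frame of tray between -0.055 and 0.055 m and z of glass_3 in the frame of tray between -0.01 and 0.036 m and x of glass_4 in the frame of tray between -0.115 and 0.115 m and y of glass_4 in the frame of tray between -0.055 and 0.055 m and z of glass_4 in the frame of tray between -0.01 and 0.036 m), for 0.2 s.
3. the check weight stands on the middle of the pan (horizontal distance between check_weight and pan_center below 0.02 m and z of check_weight in the frame of pan_center between -0.004 and 0.004 m and angle between check_weight's own z axis and vertical below 0.1 rad and value of joint pan between 0.002 and 0.0045 m), for 0.2 s.
At the end, for the whole second after the job is handed in: All five pieces of glass lie inside the tray, below its rim, and the tray stands level; the check weight stands upright on the pan within 20 mm of its middle and nothing else loads the pan; the scraper stands upright on the table clear of the tray; everything is at rest (all of step 2 and all of step 3 and angle between each of tray, scraper's own z axis and vertical below 0.1 rad and z of scraper in the frame of balance between -0.01 and 0.008 m and contact force between scraper and tray below 0.05 N and linear speed of each of check_weight, scraper below 0.02 m/s and linear speed of each of glass_0, glass_1, glass_2, glass_3, glass_4 below 0.03 m/s); the robot touches nothing.
It fails at once if the gripper or arm touches the glass (contact force between any of the fingers, the arm and glass_0 above 0.5 N or contact force between any of the fingers, the arm and glass_1 above 0.5 N or contact force between any of the fingers, the arm and glass_2 above 0.5 N or contact force between any of the fingers, the arm and glass_3 above 0.5 N or contact force between any of the fingers, the arm and glass_4 above 0.5 N).
It fails at once if the pan is pressed or jolted right down onto its stop (value of joint pan above 0.0077 m).
It also fails if it takes over 58 s, if anything falls off the work surface, if the arm or the gripper's body presses on something with over 40 N, if the wrist force passes 120 N, or if a joint passes its speed limit or range.

## Working session

There is one attempt and no reset: what is moved stays moved. The work goes in short steps, Python scripts to look and compute and a shell command to move; the robot and the scene stay as the last step left them, time stands still between calls to the robot, and variables do not carry over. Pictures are saved under pics/ and viewed, about 8 in all and at most 12, crops included, and the job is handed in when it is done.

```bash
ls; mkdir -p pics; cat > h.py <<'E'
import numpy as np, cv2
from workcell import arm
from scipy.spatial.transform import Rotation as R
def snap(n,f):
    im=arm.snapshot(n); cv2.imwrite('pics/'+f,cv2.cvtColor(im,cv2.COLOR_RGB2BGR)); return im
def w2c(n):
    m=arm.camera_model(n)
    if n!='wrist': return m,np.array(m['world_to_cam'])
    s=arm.read_state(); T=np.eye(4);T[:3,:3]=R.from_quat(s['orientation']).as_matrix();T[:3,3]=s['tool_pos']
    return m,np.linalg.inv(T@np.array(m['tool_from_camera']))
def ray(n,u,v):
    m,W=w2c(n);K=np.array(m['K']);k=m['k1']
    d=np.array([(u-K[0,2])/K[0,0],(v-K[1,2])/K[1,1]]);p=d.copy()
    for _ in range(30): p=d/(1+k*(p@p))
    D=W[:3,:3].T@np.array([p[0],-p[1],-1]); C=-W[:3,:3].T@W[:3,3]
    return C,D
def at(n,u,v,z):
    C,D=ray(n,u,v); return (C+D*(z-C[2])/D[2]).round(1)
def proj(n,P):
    m,W=w2c(n);K=np.array(m['K']);q=W[:3,:3]@np.array(P,float)+W[:3,3]
    p=np.array([q[0],-q[1]])/-q[2];p*=1+m['k1']*(p@p)
    return (K[:2,:2]@p+K[:2,2]).round(1)
E
python3 - <<'E'
from h import *
a=snap('scene','s0.png');b=snap('top','t0.png')
s=arm.read_state();print(s,arm.finger_overhang)
for n in('scene','top'):
    m,W=w2c(n);print(n,(-W[:3,:3].T@W[:3,3]).round(0),m['k1'])
print(R.from_quat(s['orientation']).as_matrix().round(3))
E
```

```text
pics
{'t': 0.1, 'joints': array([-1.27919082,  0.5370789 , -0.00441561,  1.53870094,  0.00260998,
        1.06727697, -0.07116705]), 'joint_vel': array([ 8.59727001e-05, -9.04296306e-04, -7.69244450e-04, -2.36749822e-03,
        8.54608615e-04,  5.14501779e-04, -1.31954752e-03]), 'tau': array([ 3.02933811e-03, -5.72072160e+01,  9.94314998e-01, -2.52228856e+01,
       -5.61016146e-02,  1.34279145e-02,  6.69766791e-05]), 'tool_pos': array([227.49277485, 608.35880128, 245.96296086]), 'orientation': array([ 0.58130676,  0.40267457, -0.40346683, -0.58064633]), 'force': array([ 0.73064762,  1.06987836, -1.70498144]), 'ft_torque': array([0.01748684, 0.03753204, 0.04467436]), 'opening': 87.8968522346929} 8.0
scene [-346. -528.  664.] 0.03890506943983285
top [ 253.  155. 1322.] -0.007747456065718068
[[ 0.35  -0.    -0.937]
 [ 0.937 -0.001  0.35 ]
 [-0.001 -1.    -0.   ]]
```

View pics/s0.png

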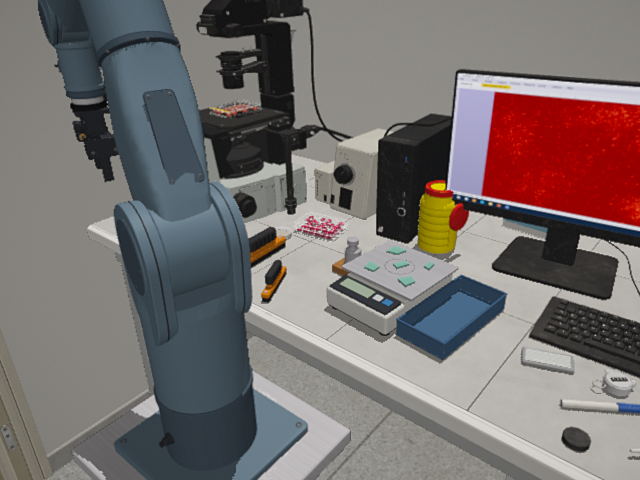

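View pics/t0.png

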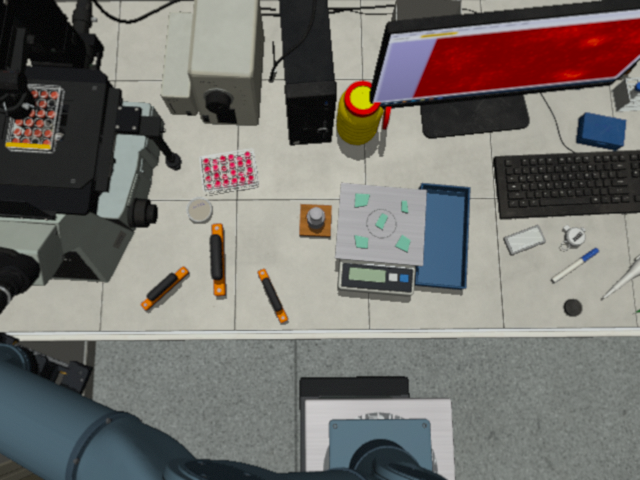

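The top view shows three scrapers at (165,288), (218,260) and (272,296). The balance pan is near (381,224), the tray at (443,236) and the weight at (316,216). I'll enlarge a crop and measure.

```bash
python3 - <<'E'
from h import *
im=cv2.imread('pics/t0.png')
a=im[215:330,130:300];b=im[175:300,290:480]
a=cv2.resize(a,None,fx=4,fy=4,interpolation=cv2.INTER_CUBIC);cv2.imwrite('pics/ca.png',a)
b=cv2.resize(b,None,fx=4,fy=4,interpolation=cv2.INTER_CUBIC);cv2.imwrite('pics/cb.png',b)
E
```

```text
(no output)
```

View pics/ca.png

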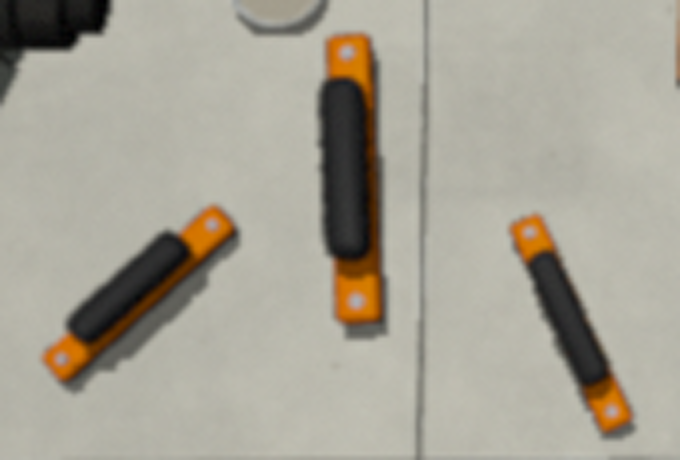

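View pics/cb.png

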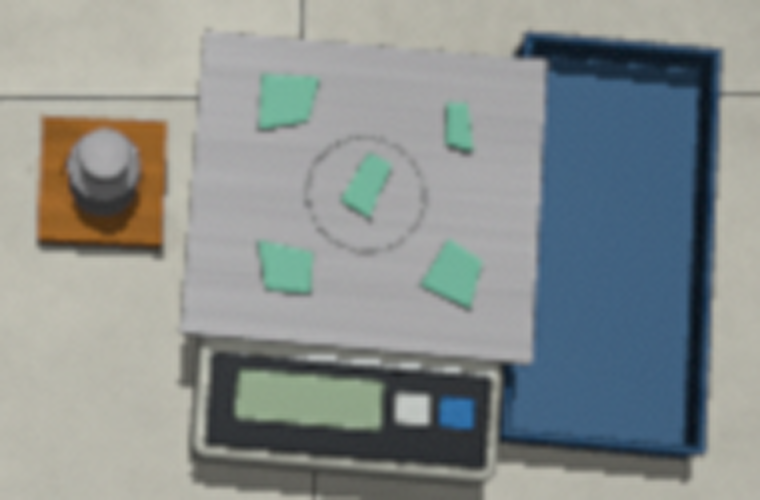

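```bash
python3 - <<'E'
from h import *
A=lambda x,y,z:at('top',130+x/4,215+y/4,z)
B=lambda x,y,z:at('top',290+x/4,175+y/4,z)
# scraper pin positions at z~29, ends
for nm,p,q in(('L',(43,368),(223,214)),('M',(349,34),(358,322)),('R',(527,218),(616,430))):
    P,Q=A(*p,29),A(*q,29);print(nm,P,Q,(P+Q)/2,np.linalg.norm(P-Q),np.degrees(np.arctan2(*(Q-P)[1::-1])))
print('M grip',A(345,78,70),A(347,259,70),'R grip',A(540,254,60),A(597,383,60),'L grip',A(75,335,60),A(180,240,60))
c=[B(*p,72) for p in((204,32),(546,60),(531,361),(183,333))];print('pan',c,sum(c)/4,'ring',B(366,194,72))
for i in range(4):print(np.linalg.norm(c[i]-c[i-3]))
print('glass',[B(*p,77)[:2] for p in((288,100),(459,127),(368,185),(286,267),(453,273))])
print('tray rim',[B(*p,38)[:2] for p in((720,50),(704,452),(527,35))])
print('base',[B(*p,18)[:2] for p in((42,116),(166,123),(160,246),(38,242))],'knob',B(107,151,75))
print('grip ctr M',A(346,168,70))
E
```

```text
L [349.7 516.7  29. ] [434.2 420.8  29. ] [391.95 468.75  29.  ] 127.8165091058272 -48.61587869856388
M [536.  353.2  29. ] [373.8 344.5  29. ] [454.9  348.85  29.  ] 162.43315548249376 -176.92974061200485
R [430.8 252.   29. ] [314.  202.6  29. ] [372.4 227.3  29. ] 126.81719126364534 -157.07430096783725
M grip [502.5 348.5  70. ] [403.7 345.1  70. ] R grip [406.9 242.5  60. ] [337.5 211.6  60. ] L grip [364.9 491.6  60. ] [415.8 437.2  60. ]
pan [array([616.4,  75.2,  72. ]), array([ 599.2, -113.3,   72. ]), array([431.7, -97.4,  72. ]), array([448.2,  89.6,  72. ])] [523.875 -11.475  72.   ] ring [524.2 -11.5  72. ]
189.28309486058177
168.25296431266827
187.72652982463615
168.81528366827453
glass [array([576. ,  30.2]), array([560.2, -62.8]), array([528.1, -12.1]), array([483.1,  33.6]), array([479.2, -56.4])]
tray rim [array([ 613.9, -219.7]), array([ 385.6, -197. ]), array([ 623.4, -110.4])]
base [array([582.8, 165.4]), array([578.2,  94.5]), array([506.6,  98.9]), array([509.3, 168. ])] knob [548.5 129.5  75. ]
grip ctr M [453.  346.8  70. ]
```

The middle scraper at (218,260) is 162 mm long. The other two measure 127 mm, so the middle one is meant. It stands at about (454,348) with yaw 3°, and the pan has yaw −5.2° with the tray on its −y side. I'll approach above the grip.

```bash
python3 -m pendant '[{"ry":-0.103,"ty":0.016},{"ry":-0.103,"ty":0.016},{"ry":-0.103,"ty":0.016},{"ry":-0.103,"ty":0.016},{"tx":-0.0272,"tz":-0.0212},{"tx":-0.0272,"tz":-0.0212},{"tx":-0.0272,"tz":-0.0212},{"tx":-0.0272,"tz":-0.0212},{"tx":-0.0272,"tz":-0.0212},{"tx":-0.0272,"tz":-0.0212},{"tx":-0.0272,"tz":-0.0212},{"tx":-0.0272,"tz":-0.0212},{"tx":-0.0272,"tz":-0.0212},{"tx":-0.0272,"tz":-0.0212},{"hand":1}]' 40
cat >> h.py <<'E'
def go(x,y,z,yaw=None):
    "tool deltas (mm) to TCP target; yaw (deg) of tool x, ry to turn AFTER shift"
    s=arm.read_state();M=R.from_quat(s['orientation']).as_matrix();p=s['tool_pos']
    d=M.T@(np.array([x,y,z])-p);th=np.degrees(np.arctan2(M[1,0],M[0,0]))
    print('t',round(s['t'],2),'pos',p.round(1),'yaw',th.round(2),'tilt',M[:,1].round(3),'d',d.round(1),'ry',None if yaw is None else np.radians(th-yaw).round(4),'F',s['force'].round(1),'open',round(s['opening'],1))
E
python3 - <<'E'
from h import *
snap('wrist','w1.png');go(453,348,46,93.1)
print(proj('wrist',(502,350,70)),proj('wrist',(404,345,70)))
E
```

```text
t 0.15 pos [227.5 608.4 246.1] yaw 69.5 tilt [-0.    -0.001 -1.   ] d [-164.7  200.3 -302.4] ry -0.4119 F [-0.3  0.2 -0.9] open 88.3
[207.7 477.7] [167.8 423.7]invalid input
```

View pics/w1.png

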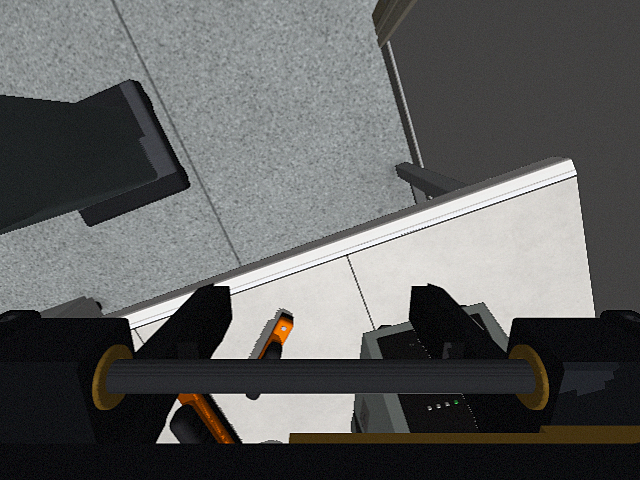

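The call was refused, probably because rows need every key, so the arm hasn't moved. In the wrist picture the small scraper is at (270,350) and the meant one lies at the bottom left, at (210,420). I'll retry with full rows.

```bash
python3 -m pendant '[{"tx":0,"ty":0.016,"tz":0,"rx":0,"ry":-0.103,"rz":0,"hand":1},{"tx":0,"ty":0.016,"tz":0,"rx":0,"ry":-0.103,"rz":0,"hand":1},{"tx":0,"ty":0.016,"tz":0,"rx":0,"ry":-0.103,"rz":0,"hand":1},{"tx":0,"ty":0.016,"tz":0,"rx":0,"ry":-0.103,"rz":0,"hand":1}]' 40
python3 -c "
from h import *
go(453,348,46,93.1)"
```

```text
t: 0.48
tool_pos: [227.5, 608.6, 181.8]
orientation: [-0.485, -0.515, 0.515, 0.485]
force: [0.0, -0.3, -0.6]
opening: 88.0
t 0.48 pos [227.5 608.6 181.8] yaw 93.41 tilt [-0. -0. -1.] d [-273.5  135.8 -209.6] ry 0.0054 F [ 0.  -0.3 -0.6] open 88.0
```

```bash
python3 -m pendant '[{"tx":-0.0273,"ty":0,"tz":-0.021,"rx":0,"ry":0,"rz":0,"hand":1},{"tx":-0.0273,"ty":0,"tz":-0.021,"rx":0,"ry":0,"rz":0,"hand":1},{"tx":-0.0273,"ty":0,"tz":-0.021,"rx":0,"ry":0,"rz":0,"hand":1},{"tx":-0.0273,"ty":0,"tz":-0.021,"rx":0,"ry":0,"rz":0,"hand":1},{"tx":-0.0273,"ty":0,"tz":-0.021,"rx":0,"ry":0,"rz":0,"hand":1},{"tx":-0.0273,"ty":0,"tz":-0.021,"rx":0,"ry":0,"rz":0,"hand":1},{"tx":-0.0273,"ty":0,"tz":-0.021,"rx":0,"ry":0,"rz":0,"hand":1},{"tx":-0.0273,"ty":0,"tz":-0.021,"rx":0,"ry":0,"rz":0,"hand":1},{"tx":-0.0273,"ty":0,"tz":-0.021,"rx":0,"ry":0,"rz":0,"hand":1},{"tx":-0.0273,"ty":0,"tz":-0.021,"rx":0,"ry":0,"rz":0,"hand":1},{"tx":0,"ty":0,"tz":0,"rx":0,"ry":0,"rz":0,"hand":1}]'
python3 -c "
from h import *
snap('wrist','w2.png');go(453,348,46,93.1)
for p in((536,353,29),(374,344.5,29),(502,350,70),(404,345,70)):print(proj('wrist',p))"
```

```text
t: 1.4
tool_pos: [457.7, 340.1, 182.6]
orientation: [-0.491, -0.51, 0.511, 0.487]
force: [1.8, -1.5, -0.2]
opening: 88.3
t 1.45 pos [455.1 343.5 182.5] yaw 92.69 tilt [ 0.001 -0.002 -1.   ] d [  4.9 136.5   2.1] ry -0.0072 F [-0.5  0.4 -0.1] open 88.1
[325.9 303.7]
[325.9 130. ]
[325.1 291.9]
[325.2 172.7]
```

View pics/w2.png

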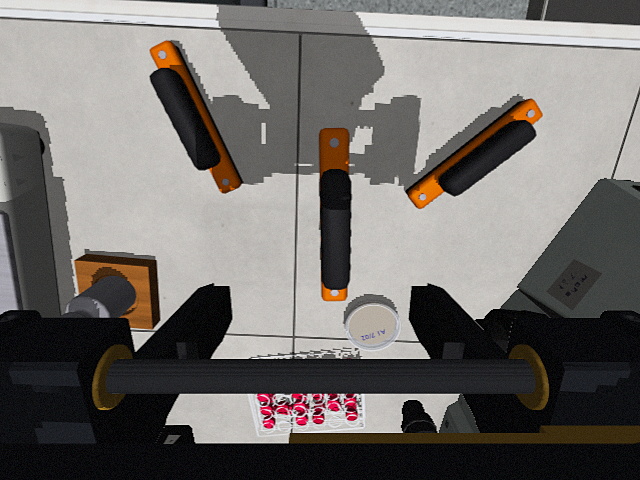

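The middle scraper's orange ends sit at (334,128) and (335,300), slightly to the right of where I predicted. The arm was still settling, so I'll re-measure at rest with a colour mask.

```bash
python3 -c "
from h import *
im=arm.snapshot('wrist').astype(int);go(453,348,46,93.1)
m=(im[:,:,0]>150)&(im[:,:,2]<60)&(im[:,:,1]<150)&(im[:,:,1]>50);m[:,:305]=0;m[:,375:]=0;m[320:]=0
for lo,hi in((120,160),(285,305)):
    v,u=np.nonzero(m[lo:hi]);v=v+lo;print(u.min(),u.max(),v.min(),v.max(),at('wrist',(u.min()+u.max())/2,v.mean(),29))
print(at('wrist',334,128,29),at('wrist',335,300,29))
d=im.sum(2)<150
for r in (200,230,260):
  u=np.nonzero(d[r,300:370])[0]+300;print(u.min(),u.max(),at('wrist',(u.min()+u.max())/2,r,70))
"
```

```text
t 1.5 pos [453.1 346.1 182.5] yaw 92.9 tilt [-0.    -0.001 -1.   ] d [  2.  136.5  -0. ] ry -0.0034 F [-0.6  0.2 -0.3] open 88.1Traceback (most recent call last):
  File "<string>", line 6, in <module>
    v,u=np.nonzero(m[lo:hi]);v=v+lo;print(u.min(),u.max(),v.min(),v.max(),at('wrist',(u.min()+u.max())/2,v.mean(),29))
                                          ~~~~~^^
    return umr_minimum(a, axis, None, out, keepdims, initial, where)
ValueError: zero-size array to reduction operation minimum which has no identity
```

The arm lags its command by a few mm and is converging on the target. The jaws leave ±32 mm of clearance and centre themselves, so I'll descend and grip.

```bash
python3 -m pendant '[{"tx":0.001,"ty":0.034,"tz":0,"rx":0,"ry":0,"rz":0,"hand":1},{"tx":0.001,"ty":0.034,"tz":0,"rx":0,"ry":0,"rz":0,"hand":1},{"tx":0,"ty":0.034,"tz":0,"rx":0,"ry":0,"rz":0,"hand":1},{"tx":0,"ty":0.02,"tz":0,"rx":0,"ry":0,"rz":0,"hand":1},{"tx":0,"ty":0.014,"tz":0,"rx":0,"ry":0,"rz":0,"hand":1},{"tx":0,"ty":0,"tz":0,"rx":0,"ry":0,"rz":0,"hand":1},{"tx":0,"ty":0,"tz":0,"rx":0,"ry":0,"rz":0,"hand":0.5},{"tx":0,"ty":0,"tz":0,"rx":0,"ry":0,"rz":0,"hand":0.35},{"tx":0,"ty":0,"tz":0,"rx":0,"ry":0,"rz":0,"hand":0},{"tx":0,"ty":0,"tz":0,"rx":0,"ry":0,"rz":0,"hand":0},{"tx":0,"ty":0,"tz":0,"rx":0,"ry":0,"rz":0,"hand":0},{"tx":0,"ty":0,"tz":0,"rx":0,"ry":0,"rz":0,"hand":0},{"tx":0,"ty":0,"tz":0,"rx":0,"ry":0,"rz":0,"hand":0},{"tx":0,"ty":0,"tz":0,"rx":0,"ry":0,"rz":0,"hand":0}]' 45
python3 -c "
from h import *
go(453,348,46,93.1)"
```

```text
t: 2.67
tool_pos: [452.1, 349.6, 46.9]
orientation: [0.486, 0.513, -0.513, -0.486]
force: [-0.2, 0.1, 0.3]
opening: 36.8
t 2.67 pos [452.1 349.6  46.9] yaw 93.1 tilt [ 0.  0. -1.] d [-1.7  0.9 -0.8] ry -0.0 F [-0.2  0.1  0.3] open 36.8
```

```bash
python3 -m pendant '[{"tx":0,"ty":0,"tz":0,"rx":0,"ry":0,"rz":0,"hand":0},{"tx":0,"ty":0,"tz":0,"rx":0,"ry":0,"rz":0,"hand":0},{"tx":0,"ty":0,"tz":0,"rx":0,"ry":0,"rz":0,"hand":0},{"tx":0,"ty":-0.01,"tz":0,"rx":0,"ry":0,"rz":0,"hand":0},{"tx":0,"ty":-0.03,"tz":0,"rx":0,"ry":0,"rz":0,"hand":0},{"tx":0,"ty":-0.04,"tz":0,"rx":0,"ry":0,"rz":0,"hand":0},{"tx":0,"ty":-0.04,"tz":0,"rx":0,"ry":0,"rz":0,"hand":0},{"tx":0,"ty":-0.01,"tz":0,"rx":0,"ry":0.045,"rz":0,"hand":0},{"tx":0,"ty":0,"tz":0,"rx":0,"ry":0.05,"rz":0,"hand":0},{"tx":0,"ty":0,"tz":0,"rx":0,"ry":0.05,"rz":0,"hand":0},{"tx":0,"ty":0,"tz":0,"rx":0,"ry":0,"rz":0,"hand":0},{"tx":0,"ty":0,"tz":0,"rx":0,"ry":0,"rz":0,"hand":0}]'
python3 -c "
from h import *
snap('wrist','w3.png')
go(530,70.2,150,84.8)"
```

```text
t: 3.67
tool_pos: [451.7, 349.3, 176.8]
orientation: [0.522, 0.477, -0.477, -0.522]
force: [-0.2, -0.3, -2.6]
opening: 23.8
t 3.72 pos [451.7 349.3 176.7] yaw 84.89 tilt [-0.001 -0.001 -1.   ] d [-271.    26.8 -102.9] ry 0.0016 F [ 0.3  0.3 -3.2] open 23.5
```

View pics/w3.png

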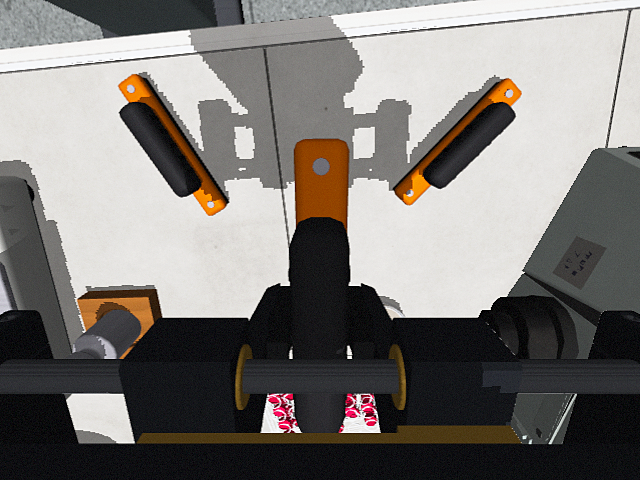

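The grip is good: opening 23.5 mm, about 2.7 N of load, and the scraper hangs square at (321,140–430). Moving above the +y edge of the pan.

```bash
python3 -m pendant '[{"tx":-0.01,"ty":0,"tz":-0.004,"rx":0,"ry":0,"rz":0,"hand":0},{"tx":-0.025,"ty":0,"tz":-0.0095,"rx":0,"ry":0,"rz":0,"hand":0},{"tx":-0.025,"ty":0,"tz":-0.0095,"rx":0,"ry":0,"rz":0,"hand":0},{"tx":-0.025,"ty":0,"tz":-0.0095,"rx":0,"ry":0,"rz":0,"hand":0},{"tx":-0.025,"ty":0,"tz":-0.0095,"rx":0,"ry":0,"rz":0,"hand":0},{"tx":-0.025,"ty":0,"tz":-0.0095,"rx":0,"ry":0,"rz":0,"hand":0},{"tx":-0.025,"ty":0,"tz":-0.0095,"rx":0,"ry":0,"rz":0,"hand":0},{"tx":-0.025,"ty":0,"tz":-0.0095,"rx":0,"ry":0,"rz":0,"hand":0},{"tx":-0.025,"ty":0,"tz":-0.0095,"rx":0,"ry":0,"rz":0,"hand":0},{"tx":-0.025,"ty":0,"tz":-0.0095,"rx":0,"ry":0,"rz":0,"hand":0},{"tx":-0.025,"ty":0,"tz":-0.0095,"rx":0,"ry":0,"rz":0,"hand":0},{"tx":-0.011,"ty":0,"tz":-0.0035,"rx":0,"ry":0,"rz":0,"hand":0},{"tx":0,"ty":0,"tz":0,"rx":0,"ry":0,"rz":0,"hand":0},{"tx":0,"ty":0,"tz":0,"rx":0,"ry":0,"rz":0,"hand":0},{"tx":0,"ty":0,"tz":0,"rx":0,"ry":0,"rz":0,"hand":0}]'
python3 -c "
from h import *
go(530,70.2,117.4,84.8)
a=snap('top','t1.png');snap('wrist','w4.png')
p=arm.read_state()['tool_pos'];fz=p[2]-46.9
im=cv2.imread('pics/t1.png')[165:310,290:480];im=cv2.resize(im,None,fx=3,fy=3,interpolation=3)
w=cv2.imread('pics/w4.png');w=cv2.resize(w,(570,428))
cv2.imwrite('pics/c4.png',np.vstack([im,w])[:600] if 0 else cv2.resize(np.vstack([im,w]),None,fx=.69,fy=.69))
for q in((616.4,75.2,72),(448,89.6,72)):print(proj('wrist',q))
print(fz)"
```

```text
t: 4.97
tool_pos: [529.0, 72.1, 176.6]
orientation: [-0.521, -0.477, 0.477, 0.522]
force: [-0.8, -0.4, -2.6]
opening: 24.3
t 4.97 pos [529.   72.1 176.6] yaw 84.92 tilt [-0.001  0.001 -1.   ] d [-1.9 59.2 -1.2] ry 0.002 F [-0.8 -0.4 -2.6] open 24.3
[332.  338.5]
[334.1 128.5]
129.76238950996608
```

View pics/w4.png

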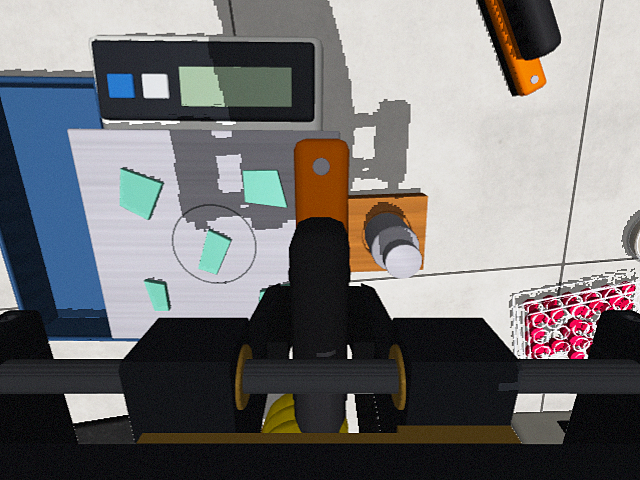

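Seen from above the pan, its near +y corner is at (339,131), the ring centre at (214,243), and the nearest glass has its right edge at (287,205). Checking these numbers.

```bash
python3 -c "
from h import *
print('ring',at('wrist',214,243,72),'corner',at('wrist',339,131,72),'corner-y',at('wrist',68,129,72),at('wrist',102,339,72),'glass right edge',at('wrist',287,207,77),at('wrist',278,170,77))
print('scraper end',at('wrist',321,139,159),'pin',at('wrist',321,167,159))
a=cv2.imread('pics/t1.png')
h=a[165:310,290:480].astype(int);m=(h[:,:,2]>150)&(h[:,:,0]<60)&(h[:,:,1]<160)
v,u=np.nonzero(m);v+=165;u+=290
print(u.min(),u.max(),v.min(),v.max(),[at('top',u[v==k].mean(),k,159) for k in (v.min(),v.max())])
"
```

```text
ring [523.2  -8.5  72. ] corner [449.9  92.9  72. ] corner-y [432.3 -93.3  72. ] [ 599.8 -119.2   72. ] glass right edge [498.9  51.3  77. ] [472.1  48.2  77. ]
scraper end [451.8  80.  159. ] pin [464.1  79.  159. ]
300 330 216 235 [array([522. , 162.3, 159. ]), array([482.3, 110. , 159. ])]
```

```bash
python3 -m pendant '[{"tx":0,"ty":0.02,"tz":0.0016,"rx":0,"ry":0,"rz":0,"hand":0},{"tx":0,"ty":0.02,"tz":0,"rx":0,"ry":0,"rz":0,"hand":0},{"tx":0,"ty":0.008,"tz":0,"rx":0,"ry":0,"rz":0,"hand":0},{"tx":0,"ty":0.004,"tz":0,"rx":0,"ry":0,"rz":0,"hand":0},{"tx":0,"ty":0.003,"tz":0,"rx":0,"ry":0,"rz":0,"hand":0},{"tx":0,"ty":0.0025,"tz":0,"rx":0,"ry":0,"rz":0,"hand":0},{"tx":0,"ty":0.001,"tz":0,"rx":0,"ry":0,"rz":0,"hand":0},{"tx":0,"ty":0.001,"tz":0,"rx":0,"ry":0,"rz":0,"hand":0},{"tx":0,"ty":0,"tz":0,"rx":0,"ry":0,"rz":0,"hand":0},{"tx":0,"ty":0,"tz":0,"rx":0,"ry":0,"rz":0,"hand":0}]'
python3 -c "
from h import *
go(527.4,72.5,117.4,84.8)
snap('scene','s5.png');im=cv2.imread('pics/s5.png')[215:365,310:520];cv2.imwrite('pics/c5.png',cv2.resize(im,None,fx=3.5,fy=3.5,interpolation=3))"
```

```text
t: 5.9
tool_pos: [528.4, 70.8, 117.8]
orientation: [0.522, 0.477, -0.476, -0.522]
force: [-0.0, -0.1, -1.0]
opening: 23.5
t 5.9 pos [528.4  70.8 117.8] yaw 84.8 tilt [ 0.001  0.    -1.   ] d [1.6 0.4 1.2] ry 0.0 F [-0.  -0.1 -1. ] open 23.5
```

View pics/c5.png

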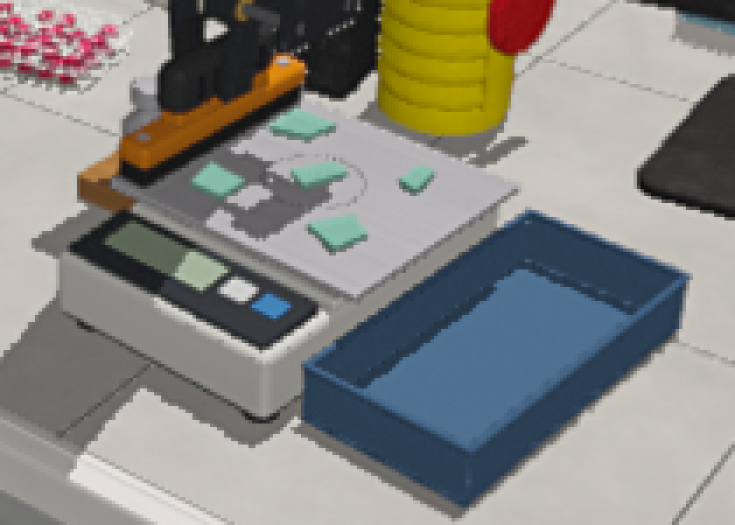

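The foot is on the pan behind all five pieces, pressing lightly at about 1.7 N. Sweeping toward the tray.

```bash
python3 -m pendant '[{"tx":-0.003,"ty":0,"tz":0,"rx":0,"ry":0,"rz":0,"hand":0},{"tx":-0.006,"ty":0,"tz":0,"rx":0,"ry":0,"rz":0,"hand":0},{"tx":-0.007,"ty":0,"tz":0,"rx":0,"ry":0,"rz":0,"hand":0},{"tx":-0.007,"ty":0,"tz":0,"rx":0,"ry":0,"rz":0,"hand":0},{"tx":-0.007,"ty":0,"tz":0,"rx":0,"ry":0,"rz":0,"hand":0},{"tx":-0.007,"ty":0,"tz":0,"rx":0,"ry":0,"rz":0,"hand":0},{"tx":-0.007,"ty":0,"tz":0,"rx":0,"ry":0,"rz":0,"hand":0},{"tx":-0.007,"ty":0,"tz":0,"rx":0,"ry":0,"rz":0,"hand":0},{"tx":-0.007,"ty":0,"tz":0,"rx":0,"ry":0,"rz":0,"hand":0},{"tx":-0.007,"ty":0,"tz":0,"rx":0,"ry":0,"rz":0,"hand":0},{"tx":-0.007,"ty":0,"tz":0,"rx":0,"ry":0,"rz":0,"hand":0},{"tx":-0.007,"ty":0,"tz":0,"rx":0,"ry":0,"rz":0,"hand":0},{"tx":-0.007,"ty":0,"tz":0,"rx":0,"ry":0,"rz":0,"hand":0},{"tx":-0.007,"ty":0,"tz":0,"rx":0,"ry":0,"rz":0,"hand":0},{"tx":-0.007,"ty":0,"tz":0,"rx":0,"ry":0,"rz":0,"hand":0},{"tx":-0.006,"ty":0,"tz":0,"rx":0,"ry":0,"rz":0,"hand":0},{"tx":-0.003,"ty":0,"tz":0,"rx":0,"ry":0,"rz":0,"hand":0}]'
python3 -c "
from h import *
C=np.array([523.5,-9.5]);q=C+np.array([.09,.996])*-106-[3.5,-.3]
go(q[0],q[1],117.4,84.8)
snap('wrist','w6.png')"
```

```text
t: 7.37
tool_pos: [517.9, -39.2, 117.2]
orientation: [0.522, 0.476, -0.477, -0.522]
force: [0.1, 2.2, -1.4]
opening: 23.7
t 7.37 pos [517.9 -39.2 117.2] yaw 84.74 tilt [-0. -0. -1.] d [-75.9  -0.2   0.5] ry -0.0011 F [ 0.1  2.2 -1.4] open 23.7
```

View pics/w6.png

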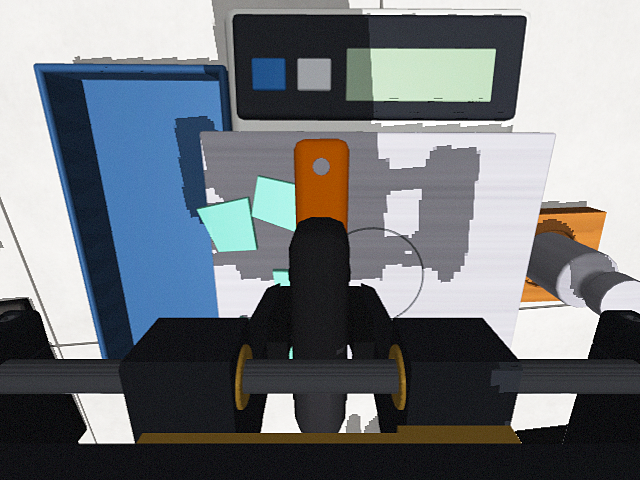

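The glass is gathering ahead of the foot at (225,225), (275,200) and (281,277), and nothing is slipping round the ends. Carrying on over the edge.

```bash
python3 -m pendant '[{"tx":-0.004,"ty":0,"tz":0,"rx":0,"ry":0,"rz":0,"hand":0},{"tx":-0.006,"ty":0,"tz":0,"rx":0,"ry":0,"rz":0,"hand":0},{"tx":-0.006,"ty":0,"tz":0,"rx":0,"ry":0,"rz":0,"hand":0},{"tx":-0.006,"ty":0,"tz":0,"rx":0,"ry":0,"rz":0,"hand":0},{"tx":-0.006,"ty":0,"tz":0,"rx":0,"ry":0,"rz":0,"hand":0},{"tx":-0.006,"ty":0,"tz":0,"rx":0,"ry":0,"rz":0,"hand":0},{"tx":-0.006,"ty":0,"tz":0,"rx":0,"ry":0,"rz":0,"hand":0},{"tx":-0.006,"ty":0,"tz":0,"rx":0,"ry":0,"rz":0,"hand":0},{"tx":-0.006,"ty":0,"tz":0,"rx":0,"ry":0,"rz":0,"hand":0},{"tx":-0.006,"ty":0,"tz":0,"rx":0,"ry":0,"rz":0,"hand":0},{"tx":-0.006,"ty":0,"tz":0,"rx":0,"ry":0,"rz":0,"hand":0},{"tx":-0.006,"ty":0,"tz":0,"rx":0,"ry":0,"rz":0,"hand":0},{"tx":-0.006,"ty":0,"tz":0,"rx":0,"ry":0,"rz":0,"hand":0},{"tx":-0.002,"ty":0,"tz":0,"rx":0,"ry":0,"rz":0,"hand":0},{"tx":0,"ty":0,"tz":0,"rx":0,"ry":0,"rz":0,"hand":0},{"tx":0,"ty":0,"tz":0,"rx":0,"ry":0,"rz":0,"hand":0},{"tx":0,"ty":0,"tz":0,"rx":0,"ry":0,"rz":0,"hand":0}]'
python3 -c "
from h import *
go(530,70,117,93)
im=snap('wrist','w7.png');snap('scene','s7.png')
a=cv2.imread('pics/w7.png');b=cv2.imread('pics/s7.png')[215:365,310:520]
cv2.imwrite('pics/c7.png',np.hstack([cv2.resize(a,(400,300)),cv2.resize(b,(400,300))]))"
```

```text
t: 8.83
tool_pos: [510.6, -116.0, 117.1]
orientation: [-0.522, -0.476, 0.477, 0.522]
force: [-1.2, -1.8, -1.7]
opening: 23.3
t 8.83 pos [ 510.6 -116.   117.1] yaw 84.78 tilt [-0.001 -0.    -1.   ] d [ 1.87e+02 -1.00e-01 -2.30e+00] ry -0.1435 F [-1.2 -1.8 -1.7] open 23.3
```

View pics/c7.png

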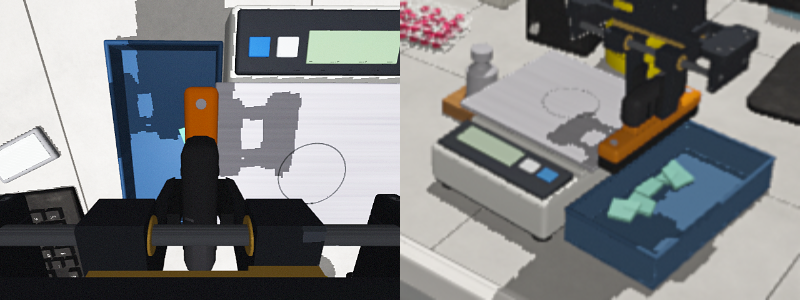

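The pan looks cleared in both views, and the scene half shows glass in the tray at about (650,185). Lifting off, then counting the pieces by colour.

```bash
python3 -m pendant '[{"tx":0,"ty":-0.01,"tz":0,"rx":0,"ry":0,"rz":0,"hand":0},{"tx":0,"ty":-0.03,"tz":0,"rx":0,"ry":0,"rz":0,"hand":0},{"tx":0,"ty":-0.03,"tz":0,"rx":0,"ry":0,"rz":0,"hand":0},{"tx":0.015,"ty":0,"tz":0,"rx":0,"ry":0,"rz":0,"hand":0},{"tx":0.03,"ty":0,"tz":0,"rx":0,"ry":0,"rz":0,"hand":0},{"tx":0.03,"ty":0,"tz":0,"rx":0,"ry":0,"rz":0,"hand":0},{"tx":0.03,"ty":0,"tz":0,"rx":0,"ry":0,"rz":0,"hand":0},{"tx":0.03,"ty":0,"tz":0,"rx":0,"ry":0,"rz":0,"hand":0},{"tx":0.03,"ty":0,"tz":0,"rx":0,"ry":0,"rz":0,"hand":0},{"tx":0.03,"ty":0,"tz":0,"rx":0,"ry":0,"rz":0,"hand":0},{"tx":0.015,"ty":0,"tz":0,"rx":0,"ry":0,"rz":0,"hand":0},{"tx":0,"ty":0,"tz":0,"rx":0,"ry":0,"rz":0,"hand":0},{"tx":0,"ty":0,"tz":0,"rx":0,"ry":0,"rz":0,"hand":0}]'
cat >> h.py <<'E'
def blobs(n,z=8):
    h=cv2.cvtColor(snap(n,n+'_b.png'),cv2.COLOR_RGB2HSV)
    m=cv2.inRange(h,(70,40,80),(92,170,255))
    k,l,st,c=cv2.connectedComponentsWithStats(m)
    for i in range(1,k):
        if st[i,4]>15: print(n,c[i].round(0),st[i].tolist(),at(n,*c[i],z)[:2])
E
python3 -c "
from h import *
go(452,349,150,93.1);blobs('scene');blobs('top')"
```

```text
t: 10.02
tool_pos: [529.9, 94.8, 187.8]
orientation: [-0.521, -0.478, 0.477, 0.521]
force: [-0.1, -0.1, -2.8]
opening: 23.4
t 10.02 pos [529.9  94.8 187.8] yaw 84.97 tilt [ 0.  0. -1.] d [246.3  37.8  99.9] ry -0.1419 F [-0.1 -0.1 -2.8] open 23.4
scene [440. 311.] [419, 295, 45, 31, 511] [ 513.1 -120.3]
top [430. 215.] [425, 208, 12, 16, 150] [ 557.  -132.9]
```

The blobs merge, so I'll compare areas against the first pictures and print the mask as text.

```bash
python3 -c "
from h import *
for f in('s0','scene_b','t0','top_b'):
    m=cv2.inRange(cv2.cvtColor(cv2.imread('pics/'+f+'.png'),cv2.COLOR_BGR2HSV),(70,40,80),(92,170,255))
    k,l,st,c=cv2.connectedComponentsWithStats(m);print(f,[s.tolist() for s in st[1:] if s[4]>8])
im=cv2.imread('pics/scene_b.png');h=cv2.cvtColor(im,cv2.COLOR_BGR2HSV)
for v in range(292,330):print(''.join('%2d'%(x//10) if g else ' .' for x,g in zip(h[v,415:468,2],cv2.inRange(h[v:v+1,415:468],(70,40,80),(92,170,255))[0])))
"
```

```text
s0 [[387, 246, 19, 9, 97], [365, 261, 15, 10, 87], [393, 261, 16, 8, 73], [424, 262, 10, 8, 50], [398, 276, 17, 11, 111]]
scene_b [[419, 295, 45, 31, 511]]
t0 [[355, 193, 15, 14, 170], [401, 201, 7, 12, 75], [375, 213, 13, 16, 112], [355, 235, 13, 14, 144], [395, 235, 16, 17, 162]]
top_b [[425, 208, 12, 16, 150]]
 . . . . . . . . . . . . . . . . . . . . . . . . . . . . . . . . . . . . . . . . . . . . . . . . . . . . .
 . . . . . . . . . . . . . . . . . . . . . . . . . . . . . . . . . . . . . . . . . . . . . . . . . . . . .
 . . . . . . . . . . . . . . . . . . . . . . . . . . . . . . . . . . . . . . . . . . . . . . . . . . . . .
 . . . . . . . . . . . . . . . . . . . . . . . . . . . . . . . . . . . . .151817 . . . . . . . . . . . . .
 . . . . . . . . . . . . . . . . . . . . . . . . . . . . . . . . . . . .1518191916 . . . . . . . . . . . .
 . . . . . . . . . . . . . . . . . . . . . . . . . . . . . . . . . . .13181919191916 . . . . . . . . . . .
 . . . . . . . . . . . . . . . . . . . . . . . . . . . . . . . . . 9151819191819191917 . . . . . . . . . .
 . . . . . . . . . . . . . . . . . .
[... 2580 characters left out ...]
 . . . . . . . . . . . . . . . . . . . . . . . . . . . . .
 . . . . . . . .101112131315171713 . . . . . . . . . . . . . . . . . . . . . . . . . . . . . . . . . . . .
 . . . . . . . . . . . . 9101212 . . . . . . . . . . . . . . . . . . . . . . . . . . . . . . . . . . . . .
 . . . . . . . . . . . . . . . . . . . . . . . . . . . . . . . . . . . . . . . . . . . . . . . . . . . . .
 . . . . . . . . . . . . . . . . . . . . . . . . . . . . . . . . . . . . . . . . . . . . . . . . . . . . .
 . . . . . . . . . . . . . . . . . . . . . . . . . . . . . . . . . . . . . . . . . . . . . . . . . . . . .
 . . . . . . . . . . . . . . . . . . . . . . . . . . . . . . . . . . . . . . . . . . . . . . . . . . . . .
```

The pan shows no glass. The blob in the tray is 511 px against 418 px for all five pieces at the start (it is now nearer the camera), with about five facets, which fits five pieces. Returning the scraper to its place.

```bash
python3 -m pendant '[{"tx":0.0246,"ty":0,"tz":0.01,"rx":0,"ry":0,"rz":0,"hand":0},{"tx":0.0246,"ty":0,"tz":0.01,"rx":0,"ry":0,"rz":0,"hand":0},{"tx":0.0246,"ty":0,"tz":0.01,"rx":0,"ry":0,"rz":0,"hand":0},{"tx":0.0246,"ty":0,"tz":0.01,"rx":0,"ry":0,"rz":0,"hand":0},{"tx":0.0246,"ty":0,"tz":0.01,"rx":0,"ry":0,"rz":0,"hand":0},{"tx":0.0246,"ty":0,"tz":0.01,"rx":0,"ry":0,"rz":0,"hand":0},{"tx":0.0246,"ty":0,"tz":0.01,"rx":0,"ry":0,"rz":0,"hand":0},{"tx":0.0246,"ty":0,"tz":0.01,"rx":0,"ry":0,"rz":0,"hand":0},{"tx":0.0246,"ty":0,"tz":0.01,"rx":0,"ry":0,"rz":0,"hand":0},{"tx":0.0246,"ty":0,"tz":0.01,"rx":0,"ry":0,"rz":0,"hand":0},{"tx":0,"ty":0.03,"tz":0,"rx":0,"ry":-0.071,"rz":0,"hand":0},{"tx":0,"ty":0.03,"tz":0,"rx":0,"ry":-0.071,"rz":0,"hand":0},{"tx":0,"ty":0.03,"tz":0,"rx":0,"ry":0,"rz":0,"hand":0},{"tx":0,"ty":0.025,"tz":0,"rx":0,"ry":0,"rz":0,"hand":0},{"tx":0,"ty":0.01,"tz":0,"rx":0,"ry":0,"rz":0,"hand":0},{"tx":0,"ty":0.005,"tz":0,"rx":0,"ry":0,"rz":0,"hand":0},{"tx":0,"ty":0,"tz":0,"rx":0,"ry":0,"rz":0,"hand":0},{"tx":0,"ty":0,"tz":0,"rx":0,"ry":0,"rz":0,"hand":0}]'
python3 -c "
from h import *
go(452,349,46.9,93.1)"
```

```text
t: 11.62
tool_pos: [453.8, 347.7, 58.4]
orientation: [0.487, 0.513, -0.512, -0.487]
force: [-0.0, -0.1, -2.8]
opening: 23.7
t 11.62 pos [453.8 347.7  58.4] yaw 92.89 tilt [ 0.002  0.001 -1.   ] d [ 1.4 11.5  1.7] ry -0.0036 F [-0.  -0.1 -2.8] open 23.7
```

```bash
python3 -m pendant '[{"tx":0,"ty":0.006,"tz":0,"rx":0,"ry":0,"rz":0,"hand":0},{"tx":0,"ty":0.003,"tz":0,"rx":0,"ry":0,"rz":0,"hand":0},{"tx":0,"ty":0.0015,"tz":0,"rx":0,"ry":0,"rz":0,"hand":0},{"tx":0,"ty":0.001,"tz":0,"rx":0,"ry":0,"rz":0,"hand":0},{"tx":0,"ty":0.0005,"tz":0,"rx":0,"ry":0,"rz":0,"hand":0},{"tx":0,"ty":0,"tz":0,"rx":0,"ry":0,"rz":0,"hand":0},{"tx":0,"ty":0,"tz":0,"rx":0,"ry":0,"rz":0,"hand":0}]'
```

```text
t: 12.2
tool_pos: [452.9, 347.9, 46.6]
orientation: [0.487, 0.513, -0.513, -0.487]
force: [-3.2, -2.1, 9.3]
opening: 23.8
```

```bash
python3 -m pendant '[{"tx":0,"ty":0,"tz":0,"rx":0,"ry":0,"rz":0,"hand":1},{"tx":0,"ty":0,"tz":0,"rx":0,"ry":0,"rz":0,"hand":1},{"tx":0,"ty":0,"tz":0,"rx":0,"ry":0,"rz":0,"hand":1},{"tx":0,"ty":0,"tz":0,"rx":0,"ry":0,"rz":0,"hand":1},{"tx":0,"ty":-0.01,"tz":0,"rx":0,"ry":0,"rz":0,"hand":1},{"tx":0,"ty":-0.04,"tz":0,"rx":0,"ry":0,"rz":0,"hand":1},{"tx":0,"ty":-0.04,"tz":0,"rx":0,"ry":0,"rz":0,"hand":1},{"tx":0,"ty":-0.04,"tz":0,"rx":0,"ry":0,"rz":0,"hand":1},{"tx":0,"ty":-0.02,"tz":0,"rx":0,"ry":0,"rz":0,"hand":1},{"tx":0,"ty":0,"tz":0,"rx":0,"ry":0,"rz":0,"hand":1}]'
python3 -c "
from h import *
print(arm.read_state()['joints'].round(2))
go(544,132,200,-5.2)
print('bottle',at('top',357,143,5),at('top',363,97,120),at('top',345,115,60),at('scene',437,255,0),at('scene',437,182,120))
print('knob',at('top',290+104/4,175+151/4,87),'scene knob top',at('scene',352,237,87))
im=cv2.cvtColor(arm.snapshot('wrist'),cv2.COLOR_RGB2HSV);m=cv2.inRange(im,(5,150,90),(18,255,255));m[345:]=0
k,l,st,c=cv2.connectedComponentsWithStats(m)
for s,q in zip(st[1:],c[1:]):
  if s[4]>100:print(s,q.round(),at('wrist',*q,29))
"
```

```text
t: 13.03
tool_pos: [455.3, 349.6, 201.3]
orientation: [0.487, 0.516, -0.509, -0.487]
force: [0.8, 0.6, 0.2]
opening: 86.8
[-0.65  0.46 -0.11  1.79  0.06  0.89  0.84]
t 13.03 pos [455.3 349.6 201.3] yaw 92.92 tilt [ 0.007  0.006 -1.   ] d [-221.9    0.6  -77.5] ry 1.7125 F [0.8 0.6 0.2] open 86.8
bottle [733.7  31.3   5. ] [797.7  26.4 120. ] [781.1  62.3  60. ] [735.6   8.7   0. ] [903.8 111.7 120. ]
knob [545.7 131.4  87. ] scene knob top [550.5 138.7  87. ]
[ 147   46   84  144 1372] [191. 115.] [367.4 233.4  29. ]
[ 392  104  123  102 1294] [449. 155.] [389.2 461.4  29. ]
[305 130  27  44 933] [318. 150.] [391.1 344.6  29. ]
[  74  254   75   66 1919] [120. 283.] [531.4 150.9  29. ]
[307 278  24  16 247] [318. 287.] [525.9 351.5  29. ]
```

The scraper stands upright, with its orange ends visible either side of the grip. Next, turn the jaws along the pan's x axis so the fingers clear the pan, and move over the weight.

```bash
python3 -m pendant '[{"tx":0,"ty":0,"tz":0,"rx":0,"ry":0.1223,"rz":0,"hand":1},{"tx":0,"ty":0,"tz":0,"rx":0,"ry":0.1223,"rz":0,"hand":1},{"tx":0,"ty":0,"tz":0,"rx":0,"ry":0.1223,"rz":0,"hand":1},{"tx":0,"ty":0,"tz":0,"rx":0,"ry":0.1223,"rz":0,"hand":1},{"tx":0,"ty":0,"tz":0,"rx":0,"ry":0.1223,"rz":0,"hand":1},{"tx":0,"ty":0,"tz":0,"rx":0,"ry":0.1223,"rz":0,"hand":1},{"tx":0,"ty":0,"tz":0,"rx":0,"ry":0.1223,"rz":0,"hand":1},{"tx":0,"ty":0,"tz":0,"rx":0,"ry":0.1223,"rz":0,"hand":1},{"tx":0,"ty":0,"tz":0,"rx":0,"ry":0.1223,"rz":0,"hand":1},{"tx":0,"ty":0,"tz":0,"rx":0,"ry":0.1223,"rz":0,"hand":1},{"tx":0,"ty":0,"tz":0,"rx":0,"ry":0.1223,"rz":0,"hand":1},{"tx":0,"ty":0,"tz":0,"rx":0,"ry":0.1223,"rz":0,"hand":1},{"tx":0,"ty":0,"tz":0,"rx":0,"ry":0.1223,"rz":0,"hand":1},{"tx":0,"ty":0,"tz":0,"rx":0,"ry":0.1223,"rz":0,"hand":1}]'
python3 -c "
from h import *
go(545,132,200,-5.2)"
```

```text
t: 14.25
tool_pos: [451.9, 346.9, 193.9]
orientation: [0.707, -0.035, 0.033, -0.706]
force: [0.2, -0.3, 0.0]
opening: 87.8
t 14.25 pos [451.9 346.9 193.9] yaw -5.51 tilt [-0.002 -0.002 -1.   ] d [ 113.3   -5.8 -204.9] ry -0.0055 F [ 0.2 -0.3  0. ] open 87.8
```

```bash
python3 -m pendant '[{"tx":0.0142,"ty":-0.001,"tz":-0.0356,"rx":0,"ry":0,"rz":0,"hand":1},{"tx":0.0142,"ty":0,"tz":-0.0356,"rx":0,"ry":0,"rz":0,"hand":1},{"tx":0.0142,"ty":0,"tz":-0.0356,"rx":0,"ry":0,"rz":0,"hand":1},{"tx":0.0142,"ty":0,"tz":-0.0356,"rx":0,"ry":0,"rz":0,"hand":1},{"tx":0.0142,"ty":0,"tz":-0.0356,"rx":0,"ry":0,"rz":0,"hand":1},{"tx":0.0142,"ty":0,"tz":-0.0356,"rx":0,"ry":0,"rz":0,"hand":1},{"tx":0.0142,"ty":0,"tz":-0.0356,"rx":0,"ry":0,"rz":0,"hand":1},{"tx":0.0142,"ty":0,"tz":-0.0356,"rx":0,"ry":0,"rz":0,"hand":1},{"tx":0,"ty":0,"tz":0,"rx":0,"ry":0,"rz":0,"hand":1},{"tx":0,"ty":0,"tz":0,"rx":0,"ry":0,"rz":0,"hand":1},{"tx":0,"ty":0,"tz":0,"rx":0,"ry":0,"rz":0,"hand":1},{"tx":0,"ty":0,"tz":0,"rx":0,"ry":0,"rz":0,"hand":1}]'
python3 -c "
from h import *
go(545,132,38,-5.2)
im=snap('wrist','w8.png')
print('pred base ctr',proj('wrist',(544,132,18)),'knob',proj('wrist',(545,132,87)))
m=cv2.inRange(cv2.cvtColor(im,cv2.COLOR_RGB2HSV),(5,120,60),(20,255,255));m[345:]=0
k,l,st,c=cv2.connectedComponentsWithStats(m)
for i in range(1,k):
  if st[i,4]>300:
    print(st[i],c[i].round())
    hull=cv2.convexHull(np.argwhere(l==i)[:,::-1].astype(np.int32));b=cv2.boxPoints(cv2.minAreaRect(hull));print([at('wrist',*q,18)[:2].tolist() for q in b],sum(at('wrist',*q,18) for q in b)/4)
"
```

```text
t: 15.25
tool_pos: [539.5, 55.3, 195.5]
orientation: [-0.706, 0.032, -0.03, 0.707]
force: [0.1, 0.0, -0.7]
opening: 88.3
t 15.25 pos [539.5  55.3 195.5] yaw -5.03 tilt [-0.002  0.    -1.   ] d [ -1.  157.5  76.9] ry 0.0029 F [ 0.1  0.  -0.7] open 88.3
pred base ctr [318.6 134.8] knob [319.5 136.3]
[  40    0  133   82 1829] [102.  41.]
[[312.8, 213.3], [426.4, 262.0], [436.5, 243.9], [321.2, 192.8]] [374.225 228.     18.   ]
[ 280   88   82   87 4438] [321. 129.]
[[513.3, 171.3], [584.1, 167.5], [583.5, 96.1], [507.2, 99.9]] [547.025 133.7    18.   ]
```

View pics/w8.png

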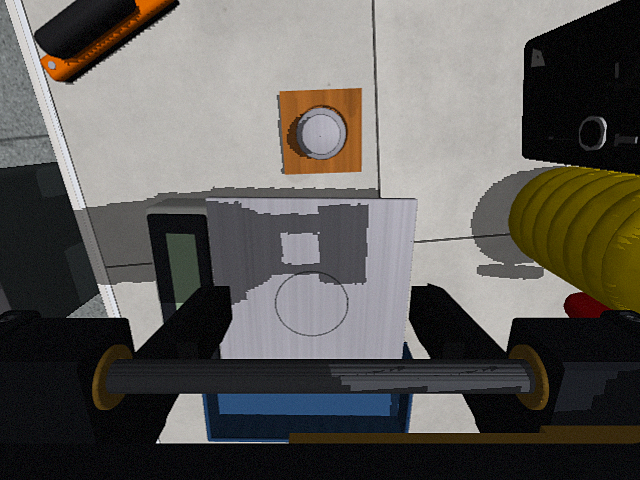

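The weight's knob is at (321,132) in its base, the ring centre is at (312,304), and the pan is bare. That was my 12th viewed picture, so from here I work by numbers only.

```bash
python3 -c "
from h import *
print('knob',at('wrist',321,132,87),'ring',at('wrist',311.5,304,72),'pan corners',at('wrist',206,199,72),at('wrist',417,198,72))
go(546,133.5,38,-5.2)"
```

```text
knob [546.3 134.8  87. ] ring [525.5  -8.6  72. ] pan corners [451.   92.2  72. ] [617.9  78.3  72. ]
t 15.3 pos [539.6  55.4 195.7] yaw -5.01 tilt [-0.001  0.    -1.   ] d [ -0.2 157.7  78.3] ry 0.0032 F [ 0.6 -1.2  0.1] open 88.0
```

```bash
python3 -m pendant '[{"tx":0,"ty":0,"tz":0.026,"rx":0,"ry":0,"rz":0,"hand":1},{"tx":0,"ty":0,"tz":0.026,"rx":0,"ry":0,"rz":0,"hand":1},{"tx":0,"ty":0,"tz":0.026,"rx":0,"ry":0,"rz":0,"hand":1},{"tx":0,"ty":0,"tz":0,"rx":0,"ry":0,"rz":0,"hand":1},{"tx":0,"ty":0.035,"tz":0,"rx":0,"ry":0,"rz":0,"hand":1},{"tx":0,"ty":0.035,"tz":0,"rx":0,"ry":0,"rz":0,"hand":1},{"tx":0,"ty":0,"tz":0,"rx":0,"ry":0,"rz":0,"hand":1},{"tx":0,"ty":0,"tz":0,"rx":0,"ry":0,"rz":0,"hand":1},{"tx":0,"ty":0,"tz":0,"rx":0,"ry":0,"rz":0,"hand":1}]' 25
python3 -c "
from h import *
go(546,133.5,38,-5.2)"
```

```text
t: 16.05
tool_pos: [547.9, 131.8, 127.6]
orientation: [-0.706, 0.031, -0.032, 0.707]
force: [1.1, -0.3, -0.1]
opening: 88.3
t 16.05 pos [547.9 131.8 127.6] yaw -5.14 tilt [ 0.001  0.    -1.   ] d [-2.1 89.6  1.5] ry 0.0011 F [ 1.1 -0.3 -0.1] open 88.3
```

```bash
python3 -m pendant '[{"tx":-0.001,"ty":0.03,"tz":0.001,"rx":0,"ry":0,"rz":0,"hand":1},{"tx":0,"ty":0.03,"tz":0,"rx":0,"ry":0,"rz":0,"hand":1},{"tx":0,"ty":0.02,"tz":0,"rx":0,"ry":0,"rz":0,"hand":1},{"tx":0,"ty":0.0095,"tz":0,"rx":0,"ry":0,"rz":0,"hand":1},{"tx":0,"ty":0,"tz":0,"rx":0,"ry":0,"rz":0,"hand":1},{"tx":0,"ty":0,"tz":0,"rx":0,"ry":0,"rz":0,"hand":0.6},{"tx":0,"ty":0,"tz":0,"rx":0,"ry":0,"rz":0,"hand":0.55},{"tx":0,"ty":0,"tz":0,"rx":0,"ry":0,"rz":0,"hand":0.5},{"tx":0,"ty":0,"tz":0,"rx":0,"ry":0,"rz":0,"hand":0.45},{"tx":0,"ty":0,"tz":0,"rx":0,"ry":0,"rz":0,"hand":0.3},{"tx":0,"ty":0,"tz":0,"rx":0,"ry":0,"rz":0,"hand":0.2},{"tx":0,"ty":0,"tz":0,"rx":0,"ry":0,"rz":0,"hand":0.2},{"tx":0,"ty":0,"tz":0,"rx":0,"ry":0,"rz":0,"hand":0.2},{"tx":0,"ty":0,"tz":0,"rx":0,"ry":0,"rz":0,"hand":0.2},{"tx":0,"ty":0,"tz":0,"rx":0,"ry":0,"rz":0,"hand":0.2}]' 25
python3 -c "
from h import *
go(546,133.5,38,-5.2)"
```

```text
t: 17.3
tool_pos: [546.4, 132.5, 36.8]
orientation: [-0.706, 0.032, -0.032, 0.706]
force: [-0.6, 1.1, 2.3]
opening: 39.6
t 17.3 pos [546.4 132.5  36.8] yaw -5.16 tilt [ 0.  0. -1.] d [-0.5 -1.2  1. ] ry 0.0006 F [-0.6  1.1  2.3] open 39.6
```

```bash
python3 -m pendant '[{"tx":0,"ty":0,"tz":0,"rx":0,"ry":0,"rz":0,"hand":0.2},{"tx":0,"ty":-0.005,"tz":0,"rx":0,"ry":0,"rz":0,"hand":0.2},{"tx":0,"ty":-0.02,"tz":0,"rx":0,"ry":0,"rz":0,"hand":0.2},{"tx":0,"ty":-0.03,"tz":0,"rx":0,"ry":0,"rz":0,"hand":0.2},{"tx":0,"ty":-0.03,"tz":0,"rx":0,"ry":0,"rz":0,"hand":0.2},{"tx":0,"ty":-0.01,"tz":0,"rx":0,"ry":0,"rz":0,"hand":0.2},{"tx":0,"ty":0,"tz":-0.012,"rx":0,"ry":0,"rz":0,"hand":0.2},{"tx":-0.001,"ty":0,"tz":-0.02,"rx":0,"ry":0,"rz":0,"hand":0.2},{"tx":-0.002,"ty":0,"tz":-0.02,"rx":0,"ry":0,"rz":0,"hand":0.2},{"tx":-0.002,"ty":0,"tz":-0.02,"rx":0,"ry":0,"rz":0,"hand":0.2},{"tx":-0.002,"ty":0,"tz":-0.02,"rx":0,"ry":0,"rz":0,"hand":0.2},{"tx":-0.001,"ty":0,"tz":-0.02,"rx":0,"ry":0,"rz":0,"hand":0.2},{"tx":-0.001,"ty":0,"tz":-0.02,"rx":0,"ry":0,"rz":0,"hand":0.2},{"tx":0,"ty":0,"tz":-0.011,"rx":0,"ry":0,"rz":0,"hand":0.2},{"tx":0,"ty":0,"tz":0,"rx":0,"ry":0,"rz":0,"hand":0.2},{"tx":0,"ty":0,"tz":0,"rx":0,"ry":0,"rz":0,"hand":0.2},{"tx":0,"ty":0,"tz":0,"rx":0,"ry":0,"rz":0,"hand":0.2}]' 35
python3 -c "
from h import *
go(524.5,-10.5,96.8,-5.2);blobs('scene')"
```

```text
t: 18.72
tool_pos: [524.3, -7.9, 131.1]
orientation: [-0.706, 0.032, -0.031, 0.707]
force: [0.1, 0.9, -4.8]
opening: 39.1
t 18.72 pos [524.3  -7.9 131.1] yaw -5.09 tilt [-0.001  0.001 -1.   ] d [ 0.5 34.3 -2.6] ry 0.0018 F [ 0.1  0.9 -4.8] open 39.1
scene [440. 311.] [419, 295, 45, 31, 509] [ 513.  -120.2]
```

```bash
python3 -m pendant '[{"tx":0,"ty":0.015,"tz":-0.0015,"rx":0,"ry":0,"rz":0,"hand":0.2},{"tx":0,"ty":0.01,"tz":0,"rx":0,"ry":0,"rz":0,"hand":0.2},{"tx":0,"ty":0.004,"tz":0,"rx":0,"ry":0,"rz":0,"hand":0.2},{"tx":0,"ty":0.002,"tz":0,"rx":0,"ry":0,"rz":0,"hand":0.2},{"tx":0,"ty":0.001,"tz":0,"rx":0,"ry":0,"rz":0,"hand":0.2},{"tx":0,"ty":0.001,"tz":0,"rx":0,"ry":0,"rz":0,"hand":0.2},{"tx":0,"ty":0.001,"tz":0,"rx":0,"ry":0,"rz":0,"hand":0.2},{"tx":0,"ty":0.001,"tz":0,"rx":0,"ry":0,"rz":0,"hand":0.2},{"tx":0,"ty":0,"tz":0,"rx":0,"ry":0,"rz":0,"hand":0.2},{"tx":0,"ty":0,"tz":0,"rx":0,"ry":0,"rz":0,"hand":0.2}]'
python3 -c "
from h import *
go(524.5,-10.5,93.8,-5.2)"
```

```text
t: 19.6
tool_pos: [524.5, -10.7, 96.9]
orientation: [-0.706, 0.032, -0.032, 0.706]
force: [1.0, 0.2, -5.1]
opening: 38.8
t 19.6 pos [524.5 -10.7  96.9] yaw -5.17 tilt [ 0.  0. -1.] d [-0.   3.1  0.2] ry 0.0005 F [ 1.   0.2 -5.1] open 38.8
```

```bash
python3 -m pendant '[{"tx":0,"ty":0.001,"tz":0,"rx":0,"ry":0,"rz":0,"hand":0.2},{"tx":0,"ty":0.001,"tz":0,"rx":0,"ry":0,"rz":0,"hand":0.2},{"tx":0,"ty":0.001,"tz":0,"rx":0,"ry":0,"rz":0,"hand":0.2},{"tx":0,"ty":0,"tz":0,"rx":0,"ry":0,"rz":0,"hand":0.2},{"tx":0,"ty":0,"tz":0,"rx":0,"ry":0,"rz":0,"hand":0.2}]'
```

```text
t: 20.02
tool_pos: [524.6, -10.7, 93.9]
orientation: [-0.706, 0.032, -0.032, 0.706]
force: [-1.3, 0.6, 0.6]
opening: 39.0
```

The vertical force is about 0, so the pan now carries the weight. Releasing gently and rising.

```bash
python3 -m pendant '[{"tx":0,"ty":0,"tz":0,"rx":0,"ry":0,"rz":0,"hand":0.5},{"tx":0,"ty":0,"tz":0,"rx":0,"ry":0,"rz":0,"hand":0.6},{"tx":0,"ty":0,"tz":0,"rx":0,"ry":0,"rz":0,"hand":1},{"tx":0,"ty":0,"tz":0,"rx":0,"ry":0,"rz":0,"hand":1},{"tx":0,"ty":0,"tz":0,"rx":0,"ry":0,"rz":0,"hand":1},{"tx":0,"ty":0,"tz":0,"rx":0,"ry":0,"rz":0,"hand":1},{"tx":0,"ty":-0.01,"tz":0,"rx":0,"ry":0,"rz":0,"hand":1},{"tx":0,"ty":-0.03,"tz":0,"rx":0,"ry":0,"rz":0,"hand":1},{"tx":0,"ty":-0.03,"tz":0,"rx":0,"ry":0,"rz":0,"hand":1},{"tx":0,"ty":-0.03,"tz":0,"rx":0,"ry":0,"rz":0,"hand":1},{"tx":0,"ty":-0.02,"tz":-0.03,"rx":0,"ry":0,"rz":0,"hand":1},{"tx":0,"ty":0,"tz":-0.04,"rx":0,"ry":0,"rz":0,"hand":1},{"tx":0,"ty":0,"tz":-0.04,"rx":0,"ry":0,"rz":0,"hand":1},{"tx":0,"ty":0,"tz":-0.03,"rx":0,"ry":0,"rz":0,"hand":1},{"tx":0,"ty":0,"tz":0,"rx":0,"ry":0,"rz":0,"hand":1},{"tx":0,"ty":0,"tz":0,"rx":0,"ry":0,"rz":0,"hand":1},{"tx":0,"ty":0,"tz":0,"rx":0,"ry":0,"rz":0,"hand":1},{"tx":0,"ty":0,"tz":0,"rx":0,"ry":0,"rz":0,"hand":1}]'
python3 -c "
from h import *
go(524,-10,94)
blobs('scene');im=snap('wrist','w9.png')
P=[proj('wrist',(524,-10,z)) for z in(145,115,69)];print('expect knob, body top, foot',P)
# profile of weight: edges around predicted position
g=cv2.GaussianBlur(cv2.cvtColor(im,cv2.COLOR_RGB2GRAY),(5,5),0);u,v=P[0]
c=cv2.HoughCircles(g,cv2.HOUGH_GRADIENT,1.2,20,param1=80,param2=20,minRadius=10,maxRadius=60);
print([(q.round(0),at('wrist',q[0],q[1],143)[:2]) for q in c[0] if abs(q[0]-u)<50 and abs(q[1]-v)<60] if c is not None else None)
"
```

```text
t: 21.52
tool_pos: [512.1, -148.3, 213.8]
orientation: [-0.706, 0.031, -0.031, 0.707]
force: [0.4, 0.7, -0.7]
opening: 88.2
t 21.52 pos [ 512.1 -148.3  213.8] yaw -5.03 tilt [-0.     0.001 -1.   ] d [ -0.2 119.9 138.7] ry None F [ 0.4  0.7 -0.7] open 88.2
scene [440. 311.] [419, 295, 45, 31, 514] [ 512.9 -120.4]
expect knob, body top, foot [array([321.1,  15.9]), array([320.9,  31.6]), array([320.8,  48.7])]
[(array([320.,  50.,  43.], dtype=float32), array([522. , -25.5])), (array([323.,  19.,  27.], dtype=float32), array([525.2, -10.8])), (array([307.,  33.,  26.], dtype=float32), array([515.5, -16.8])), (array([338.,  38.,  27.], dtype=float32), array([532.3, -20.6])), (array([311.,  71.,  21.], dtype=float32), array([516.3, -35.9]))]
```

```bash
python3 -c "
from h import *
blobs('wrist',8);blobs('top',8)
h=cv2.cvtColor(cv2.imread('pics/wrist_b.png'),cv2.COLOR_BGR2HSV);m=cv2.inRange(h,(70,40,80),(92,170,255))
v,u=np.nonzero(m)
if len(u):
  A=0
  p=at('wrist',u.mean(),v.mean(),8);q=at('wrist',u.mean()+10,v.mean(),8);r=at('wrist',u.mean(),v.mean()+10,8)
  print('area mm2',len(u)*abs(np.cross((q-p)[:2],(r-p)[:2]))/100,'expected',11*5*1000/(2.5*5))
  P=np.array([at('wrist',a,b,8)[:2] for a,b in zip(u[::7],v[::7])]);print(P.min(0),P.max(0))
  c=h[v.min()-2:v.max()+3:4,u.min()-2:u.max()+3:3]
  for row in c:print(''.join('%x'%(x[2]//16) if 70<=x[0]<=92 and x[1]>=40 else '.' for x in row))
" 2>/dev/null
```

```text
wrist [289. 186.] [260, 175, 52, 30, 1102] [ 481.7 -120.3]
wrist [329. 180.] [314, 175, 32, 13, 372] [ 523.3 -117.9]
wrist [363. 189.] [345, 175, 37, 30, 839] [ 557.6 -129.8]
top [428. 233.] [423, 208, 14, 52, 416] [ 514.9 -126.6]
area mm2 2448.7731000000094 expected 4400.0
[ 453.5 -146.7] [ 576.5 -106.5]
..........................................
.8aaaaaaa8ccccccbc.ccccccccccadcc6666887a9
..baaaaaab8cbbbbbb.bccccccccc.8c6cbbbbbab.
...aaaaaaababbcccc.8ccccccccc..bcbccbbbab.
...baaaaaababbcbbc.............9aaaaaaaa8.
....aaabbbab9bbcbb............4aaaabaaab..
...........cbbbbbc............baaaaaaaab..
...........9bcc..............7bbbaaaaaa...
..........................................
```

The wrist mask shows five facets in the tray: two on the left, one in the middle and two on the right. The weight's knob is within about 2 mm of where it should be for standing upright at the centre. Handing in.

```bash
python3 -c "
from workcell import arm
print(arm.finish_job())"
```

```text
the job is handed in; nothing more can be done
None
```

I carried out the whole task and handed it in at about 21.6 s of the 58 s allowed; the system gives no verdict.

**Scraper:** I picked the middle one, which measured 162 mm; the two look-alikes measured about 127 mm. I wiped the pan in one sweep with about 1.7 N on it, then stood the scraper back upright in its old place. It touched down with about 12 N on the table. A wrist picture after letting go showed both orange ends where expected.

**Glass:** No glass was left on the pan or seen anywhere else. The pieces partly overlap, and the pan edge hides part of the tray from above. I therefore counted five from the shading facets, and the scene-camera area agrees (514 px against about 490 expected). I did not see five separate outlines.

**Check weight:** I lowered it until the wrist force was about 0, then let go and moved clear. A circle fit put its knob at (525, −11) mm, against about (524.5, −9.5) mm for the ring, so it stands upright within about 2 mm of the middle.

**Checks that failed or disagreed:**
- The first move command was refused because rows need every key; nothing moved.
- One scraper re-measurement script failed, and I went ahead on the earlier measurement.
- The top and wrist cameras disagreed by about 3–4 mm in y, so I used a value in between.
- I never read the pan's sinking directly, only inferred it from forces and tool height.

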